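# Open the gauge-side coupling of the cold room's chiller plate

### The arm

A 6-joint arm with a two-finger parallel gripper is mounted at the origin on the work surface. World frame = base frame: x ahead of the robot, y to its left, z up, the work surface at z = 0. Lengths are in m, angles in rad, forces in N, time in s.
With the tool pointing down it reaches from about 0.35 to 0.725 m from the base axis. Payload 4.3 kg.
Tool frame: the origin (TCP) lies at the very end of the fingers, on their centre line; the grasp point (between the pads) lies 19 mm behind it; y points along the fingers, x is the direction in which the jaws open and shut, and the axes are right-handed (so a half turn about y gives the same grasp; the last joint's range is limited). The gripper opens to 85 mm and grips with 20 to 120 N. Pads are 22 mm wide; open, the fingers measure 114 mm over their backs; the gripper's body (76 mm by 85 mm) begins 54 mm behind the grasp point. The pads swing forward as they close: fully open they stand 13 mm farther back than shut.
Start: joints at [1.041, 0.377, 0.081, 1.274, 0, 1.46], TCP at [0.234, 0.525, 0.231] pointing down, gripper open.
Joint ranges: [-2.72, 2.72], [-0.84, 1.66], [-1.02, 1.22], [-1.77, 2.12], [-1.37, 1.28], [-3.14, 3.14]. Speed limits (rad/s): [2.57, 2.57, 3.14, 3.14, 3.14, 3.14].

### API

Orientations are given as a 3x3 rotation matrix whose columns are the frame's x, y, z axes.
In Python, from bench import ctrl, vision, workorder gives the robot as it stands. The module is installed in compiled form; this text tells all that it offers.
- The arm moves only by the shell command python3 -m crank 'ROWS' [FORCE]. ROWS is text: rows parted by semicolons, each of 5 numbers parted by spaces: the closure, from 0 (fully open) to 1 (shut), then the shift along the tool's x, y, z in mm, then the turn about the tool's y in degrees. In form: fingers x y z turn; .... A call has 1 to 5 rows; each row shifts and turns the commanded pose from where the row before left it, along the tool's axes as they then stand; what a row does not reach is not made up. A row lasts 1/10 s, in which the tool goes at most 50 mm and 8.59 degrees, less where a joint would pass 70% of its speed; a pose out of reach is approached as far as the arm can. A call with a gripper value outside its range is refused whole. The fingers move at their own pace and stop on an object; FORCE is the grip in N (left out, the last holds). Time passes only in rows, so rows that do not move let the fingers close. It gives the time, the measured TCP pose, the force and the opening at its end, in the units of the state.
- ctrl.get_state(): the state, without advancing time (a new reading comes with each control period).
- vision.camera(name): name is "scene" or "top"; returns (picture, depth): 400x640x3 uint8, red, green, blue; 400x640 float32, m along the optical axis (not along the pixel's ray), 0 where there is no reading.
- vision.camera_model(name): a dict with "camera_matrix" (3x3 intrinsics, pixels), "k1" (the pictures are not rectified: a ray, as slopes to the right and down, at radius r is drawn at 1 + k1 r^2 times it, then the intrinsics apply), "rvec" (rotation vector, rad) and "tvec" (3), from world to camera coordinates, as OpenCV has them. Camera axes: x right, y down, z forward; pixel columns grow to the right and rows downward; lengths in m; the calibration is good to about 2 mm. A picture is of the moment at which its call begins. camera_model takes no time and is no camera call.
- workorder.sign_off(): hands the job in, once; it reports no verdict.
The state is a dict: "clock": time; "joints": joint angles; "joint_velocities": joint speeds; "effort": joint torques, N m; "tcp_pos": TCP position; "eef_rot": TCP orientation; "contact_force": force on the tool from outside, world axes, zero at the start; "ft_torque": the same for the moment, N m; "gripper_width": finger opening in m.
Only numpy, scipy, OpenCV 4.12 (cv2) and the standard library are available. Lean on these libraries where they do the work, as an engineer would, in place of code of your own. Each camera call takes 0.05 s, during which the arm holds its last target.

### The job

On the chiller plate two identical winged caps close two couplings, one with a right-hand and one with a left-hand part-turn thread, and nobody knows which is which. Find out by trying which way the cap next to the pressure gauge unscrews, without wrenching it hard against its stop, unscrew it, lift it at least 5 cm above where it sat and finish while still holding it there in the gripper, upright and still. Leave the other cap closed and everything else where it is.

Things in the scene. Friction and masses are not known exactly. Their poses are not given: they have to be found in the camera images.
- station: Grey steel chiller plate fixed to the table, 150 (x) by 430 (y) by 12 mm; origin at the centre of its underside, z up. The two capped brass couplings stand on its y axis 75 mm either side of the centre; a 22 mm copper pipe lies along its +x side. The gauge and the shut-off valve stand at its two ends, 178 mm from the centre; which is at which end varies.
- seat_a (a point): Centre of the top shoulder of the +y coupling (72 mm across), 42 mm above the table, on which its cap rests by weight with 2 to 3 mm of play. Part-turn thread: one way (unknown, varies from start to start, opposite on the two couplings) the cap turns freely, and lifts straight up once its wing is 52 to 85 degrees from the plate's y axis (aim at 70).
- seat_b (a point): The same for the -y coupling. Turned the wrong way, a cap comes hard against a stop when its wing is 20 to 32 degrees from the plate's y axis, past square on that side (0.4 N m tells it; do not wrench); it cannot be lifted there or when closed. The right way ends at a stop too, at about 88 degrees. Raised 20 mm, a loosened cap is off its coupling.
- gauge_mid (a point): Centre of the pressure gauge's round dial case (62 mm across, white tilted face, on a short brass post), 70 mm above the table. The cap to open is the one nearer to it, 103 mm away.
- shutoff_mid (a point): Pivot of the small shut-off valve (brass block with a flat 85 mm steel lever on top), 64 mm above the table, at the other end of the plate. Fixed; not part of the job.
- cap_a_wing (a point): Centre of the wing of the plain aluminium cap on the plate's +y coupling: a round lid 64 mm across, 30 mm high, topped by an upright wing 14 mm thick (x), 50 mm long (y), 36 mm high. Point on the cap's axis (z, up), 24 mm above the lid's top face, 12 mm below the wing's top, 96 mm above the table when closed. When closed the wing lies within 0.2 rad of the plate's y axis. 0.12 to 0.22 kg.
- cap_b_wing (a point): Centre of the wing of the plain aluminium cap on the plate's -y coupling: a round lid 64 mm across, 30 mm high, topped by an upright wing 14 mm thick (x), 50 mm long (y), 36 mm high. Point on the cap's axis (z, up), 24 mm above the lid's top face, 12 mm below the wing's top, 96 mm above the table when closed. When closed the wing lies within 0.2 rad of the plate's y axis. 0.12 to 0.22 kg.
- seal_mid (a point): Centre of a black rubber ring, 32 mm across and 6 mm high, loose on the plate between the couplings. Leave.
- spanner_grip (a point): Handle of a steel spanner lying in front of the plate. Leave.
- jar_mid (a point): Centre of a jar, 68 mm across, 110 mm high, standing behind the plate. Leave.
- can_mid (a point): Centre of a can, 74 mm across, 110 mm high, right of the plate. Leave.
- bowl_mid (a point): Centre of a steel bowl, 120 mm across, 50 mm high, left of the plate. Leave.
- ladle_grip (a point): Handle of a steel spoon lying right of the plate. Leave.
Not all that is in view belongs to the job. What is shaped like the part that bears cap_b_wing but blue is not meant.

How it is judged:
By the outcome, as a careful person would: the job done as asked, in the order asked, and still so for the second after the job is handed in, while the arm keeps its last pose, push and grip.
It also fails if it takes over 48 s, if anything falls off the work surface, if the arm or the gripper's body presses on something with over 40 N, if the wrist force passes 120 N, or if a joint passes its speed limit or range.

## Working session

There is one attempt and no reset: what is moved stays moved. The work goes in short steps, Python scripts to look and compute and a shell command to move; the robot and the scene stay as the last step left them, time stands still between calls to the robot, and variables do not carry over. Pictures are saved under pics/ and viewed, and the job is handed in when it is done.

```bash
mkdir -p pics
python3 - <<'E'
from bench import ctrl, vision
import cv2,numpy as np
s=ctrl.get_state()
for k,v in s.items(): print(k,np.round(v,3).tolist())
for n in ("scene","top"):
    p,d=vision.camera(n); cv2.imwrite(f"pics/{n}0.png",p[:,:,::-1]); np.savez(f"pics/{n}0.npz",p=p,d=d)
    m=vision.camera_model(n); print(n,m)
E
```

```text
clock 0.0
joints [1.041, 0.378, 0.08, 1.274, -0.0, 1.461]
joint_velocities [-0.002, -0.0, -0.0, 0.0, 0.001, -0.0]
effort [-0.002, -46.361, 26.987, 0.021, -0.0, -0.0]
tcp_pos [0.234, 0.525, 0.23]
eef_rot [[0.408, -0.001, -0.913], [0.913, -0.002, 0.408], [-0.002, -1.0, 0.0]]
contact_force [0.119, 0.256, -0.709]
ft_torque [-0.055, 0.028, 0.029]
gripper_width 0.085
scene {'camera_matrix': array([[384.84488823,   0.        , 309.26100601],
       [  0.        , 384.84488823, 203.57527023],
       [  0.        ,   0.        ,   1.        ]]), 'k1': -0.019082792963214794, 'rvec': array([ 1.84852704,  1.3899141 , -0.67506487]), 'tvec': array([-0.13797372, -0.21391467,  1.44638205])}
top {'camera_matrix': array([[368.11156788,   0.        , 318.72515715],
       [  0.        , 368.11156788, 196.66175197],
       [  0.        ,   0.        ,   1.        ]]), 'k1': -0.0847309613941437, 'rvec': array([ 2.17197487, -2.11425845,  0.15759612]), 'tvec': array([0.00778517, 0.49508462, 1.04451132])}
```

View pics/scene0.png

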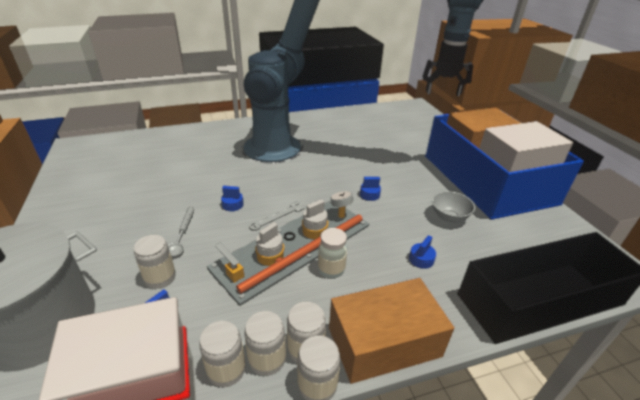

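View pics/top0.png

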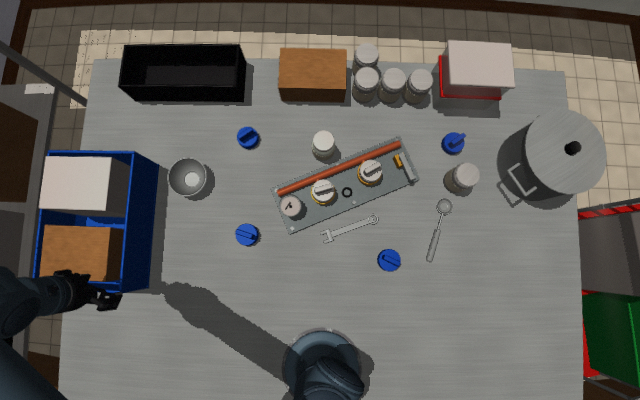

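The top view shows the plate, tilted. The round white gauge is at its left (+y) end at (290,207) and the valve is at the right end at (405,165). The two aluminium caps are at (323,192) and (370,173), and the four blue lookalikes are off the plate. The cap next to the gauge is the one at (323,192). I'll confirm that in an enlarged crop and measure it.

```bash
cat > h.py <<'E'
import numpy as np,cv2
from bench import vision
def cam(n):
    m=vision.camera_model(n);R,_=cv2.Rodrigues(np.array(m["rvec"]));return m["camera_matrix"],m["k1"],R,np.array(m["tvec"])
def cloud(n,d):
    K,k,R,t=cam(n);h,w=d.shape
    u,v=np.meshgrid(np.arange(w),np.arange(h))
    pts=np.stack([u,v],-1).reshape(-1,1,2).astype(float)
    s=cv2.undistortPoints(pts,K,np.array([k,0,0,0.])).reshape(h,w,2)
    P=np.concatenate([s*d[...,None],d[...,None]],-1)
    return (P-t)@R
def proj(n,X):
    K,k,R,t=cam(n);return cv2.projectPoints(np.atleast_2d(np.array(X,float)),cv2.Rodrigues(R)[0],t,K,np.array([k,0,0,0.]))[0].reshape(-1,2)
E
python3 - <<'E'
from h import *
f=np.load("pics/top0.npz");p,d=f["p"],f["d"]
W=cloud("top",d)
for (u,v) in [(290,207),(323,192),(370,173),(405,165),(347,192),(323,142),(250,300),(462,178)]: print((u,v),W[v,u].round(3))
c=p[130:240,260:430,::-1];cv2.imwrite("pics/c1.png",cv2.resize(c,None,fx=4.5,fy=4.5,interpolation=cv2.INTER_CUBIC))
Z=W[...,2]
for (u,v) in [(323,192),(370,173)]:
    s=np.s_[v-18:v+19,u-18:u+19]
    w=W[s].reshape(-1,3)
    for lo,hi in((.062,.08),(.088,.13)):
        q=w[(w[:,2]>lo)&(w[:,2]<hi)]
        e,V=np.linalg.eigh(np.cov(q[:,:2].T))
        print(lo,len(q),q.mean(0).round(4),"med z",np.median(q[:,2]).round(4),"ang from +y",np.degrees(np.arctan2(-V[0,1],V[1,1])),np.sqrt(e*12), (q.min(0)+q.max(0))[:2]/2)
# plate
q=W[(Z>.006)&(Z<.018)&(np.abs(W[...,0]-.5)<.25)&(np.abs(W[...,1])<.3)]
r=cv2.minAreaRect(q[:,:2].astype(np.float32));print(len(q),r)
E
```

```text
(290, 207) [0.457 0.101 0.08 ]
(323, 192) [0.503 0.009 0.073]
(370, 173) [ 0.563 -0.125  0.068]
(405, 165) [ 0.59  -0.227  0.068]
(347, 192) [ 0.515 -0.064  0.01 ]
(323, 142) [0.64  0.013 0.108]
(250, 300) [0.188 0.215 0.003]
(462, 178) [ 0.547 -0.378  0.11 ]
0.062 283 [0.5068 0.0108 0.0713] med z 0.0715 ang from +y 107.043162626636 [0.0570968  0.06471043] [0.50977612 0.01075698]
0.088 105 [0.5086 0.0112 0.1056] med z 0.1071 ang from +y 17.826189417157828 [0.01505239 0.04935691] [0.50880542 0.01093304]
0.062 281 [ 0.5687 -0.1246  0.0717] med z 0.0716 ang from +y 127.55326549876885 [0.05592138 0.06438643] [ 0.57074124 -0.125989  ]
0.088 104 [ 0.5701 -0.125   0.1054] med z 0.1068 ang from +y 30.086582850855883 [0.0148296  0.05181533] [ 0.57055147 -0.12516468]
4595 ((0.48677223920822144, -0.007459521293640137), (0.4660224914550781, 0.5805850625038147), 3.8290884494781494)
```

View pics/c1.png

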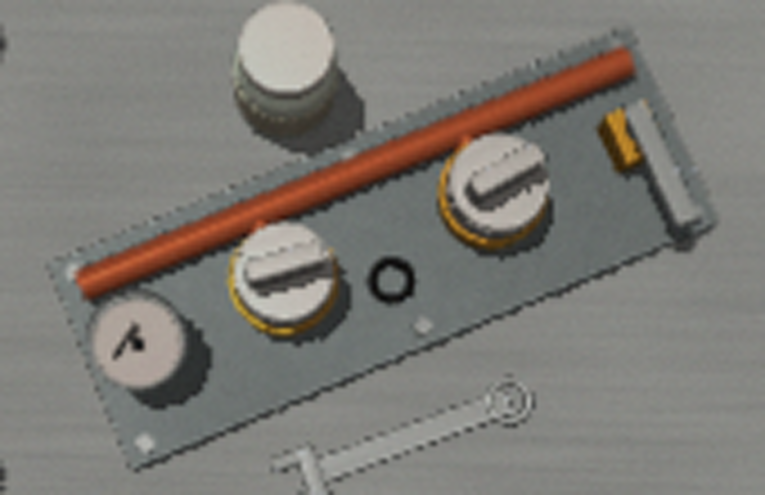

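The crop confirms it: the dial at the left end is the gauge, and the lever valve is at the right end. The target is the plain cap at crop (290,265), whose axis is about (0.508, 0.011). The two caps are 149 mm apart where 150 is expected, and the lid (71.5 mm) and wing top (107 mm) heights fit. The gauge is about 103 mm away and the pipe is on the +x side, so this is cap_a. Next I'll check the travel corridor.

Run:
```python
from h import *
from bench import ctrl
f=np.load("pics/top0.npz");W=cloud("top",f["d"]);Z=W[...,2]
f2=np.load("pics/scene0.npz");W2=cloud("scene",f2["d"])
A=np.array([.234,.525]);B=np.array([.508,.0105])
L=np.linalg.norm(B-A);e=(B-A)/L;n=np.array([-e[1],e[0]])
for name,w in(("top",W),("scene",W2)):
    w=w.reshape(-1,3);a=(w[:,:2]-A)@e;b=(w[:,:2]-A)@n
    for i in np.arange(-.1,L,.1):
        m=(a>i)&(a<i+.1)&(abs(b)<.1)&(w[:,2]>-.05)&(w[:,2]<1)
        print(name,round(i,2),m.sum(),w[m,2].max().round(3) if m.any() else None)
s=ctrl.get_state();R=np.array(s["eef_rot"]);print("delta tool mm",(R.T@(np.array([.508,.0105,.15])-s["tcp_pos"])*1000).round(1))
# scene cam wing estimate
for c in [(.508,.0105),(.57,-.125)]:
    q=W2.reshape(-1,3);q=q[(np.hypot(*(q[:,:2]-c).T)<.035)&(q[:,2]>.103)&(q[:,2]<.13)]
    print("scene wing",len(q),q.mean(0).round(4), (q.min(0)+q.max(0))/2)
    q=W.reshape(-1,3);q=q[(np.hypot(*(q[:,:2]-c).T)<.035)&(q[:,2]>.103)&(q[:,2]<.13)]
    r=cv2.minAreaRect(q[:,:2].astype(np.float32));V=np.linalg.eigh(np.cov(q[:,:2].T))[1]
    print("top wing",len(q),q.mean(0).round(4),r,np.degrees(np.arctan2(-V[0,1],V[1,1])))
```

```text
top -0.1 2669 0.565
top 0.0 7684 0.679
top 0.1 2335 0.705
top 0.2 2170 0.03
top 0.3 2210 0.07
top 0.4 2175 0.093
top 0.5 2210 0.113
scene -0.1 1126 0.521
scene 0.0 3990 0.526
scene 0.1 942 0.003
scene 0.2 849 0.003
scene 0.3 1348 0.068
scene 0.4 1157 0.091
scene 0.5 1076 0.11
delta tool mm [-357.7   81.  -459.7]
scene wing 77 [0.5128 0.0073 0.1067] [0.51210981 0.00867293 0.10647327]
top wing 88 [0.5094 0.011  0.1073] ((0.5098139643669128, 0.011017244309186935), (0.014357060194015503, 0.04896076023578644), 19.030786514282227) 17.51418077629471
scene wing 100 [ 0.575  -0.1286  0.1069] [ 0.57330919 -0.12859232  0.10696457]
top wing 89 [ 0.5711 -0.1252  0.1072] ((0.5717043280601501, -0.1256289780139923), (0.013412494212388992, 0.05019799992442131), 30.379056930541992) 30.30059668958203
```

Run:
```python
from h import *
f=np.load("pics/top0.npz");W=cloud("top",f["d"])
for (u,v) in [(155,160),(155,200),(155,240),(150,280),(130,285),(120,260),(140,220),(165,260),(90,180),(95,240)]: print((u,v),W[v,u].round(3))
print(proj("top",[[.234,.525,.23],[.234,.525,.0]]))
```

```text
(155, 160) [ 0.603  0.539 -0.001]
(155, 200) [0.476 0.526 0.002]
(155, 240) [ 0.354  0.516 -0.001]
(150, 280) [ 0.233  0.522 -0.001]
(130, 285) [0.228 0.525 0.114]
(120, 260) [0.293 0.562 0.11 ]
(140, 220) [0.407 0.526 0.085]
(165, 260) [ 0.295  0.481 -0.003]
(90, 180) [0.496 0.608 0.211]
(95, 240) [0.344 0.597 0.18 ]
[[106.38934907 286.34281082]
 [148.9125863  279.70666524]]
```

```bash
python3 -m crank '0 -12 0 -15; 0 0 0 0 0' 2>&1 | tail -3; python3 -m crank '0 -27.5 0 -35.5 0; 0 -27.5 0 -35.5 0; 0 -27.5 0 -35.5 0; 0 -27.5 0 -35.5 0' 40; python3 -m crank '0 -27.5 0 -35.5 0; 0 -27.5 0 -35.5 0; 0 -27.5 0 -35.5 0; 0 -27.5 0 -35.5 0; 0 -27.5 0 -35.5 0'
```

```text
validation failed for argument at $[0]...
clock: 0.5
tcp_pos: [0.3194, 0.3651, 0.2308]
eef_rot: [[0.407, -0.0, -0.913], [0.913, -0.001, 0.407], [-0.001, -1.0, 0.0]]
contact_force: [0.4, -0.2, -0.2]
gripper_width: 0.0853
clock: 1.0
tcp_pos: [0.4255, 0.1671, 0.2311]
eef_rot: [[0.407, -0.0, -0.913], [0.913, 0.0, 0.407], [-0.0, -1.0, 0.0]]
contact_force: [0.1, 0.1, -0.3]
gripper_width: 0.0856
```

```bash
python3 -m crank '0 -27.5 0 -35.5 0; 0 -27.5 0 -35.5 0; 0 -27.5 0 -35.5 0; 0 -27.5 0 -35.5 0; 0 0 0 0 8'; python3 -m crank '0 0 0 0 8; 0 0 0 0 8; 0 0 0 0 8; 0 0 0 0 8; 0 0 0 0 8.3'; python3 -m crank '0 0 0 0 0; 0 0 0 0 0'
python3 - <<'E'
from bench import ctrl,vision
import numpy as np,cv2
s=ctrl.get_state();R=np.array(s["eef_rot"]);print(np.round(s["joints"],3),s["tcp_pos"],np.degrees(np.arctan2(R[1,0],R[0,0])),s["ft_torque"])
print((R.T@(np.array([.5105,.0103,.08])-s["tcp_pos"])*1000).round(1))
p,d=vision.camera("scene");cv2.imwrite("pics/s1.png",cv2.resize(p[80:300,180:480,::-1],None,fx=2.5,fy=2.5,interpolation=cv2.INTER_CUBIC))
E
```

```text
clock: 1.5
tcp_pos: [0.5122, 0.006, 0.2306]
eef_rot: [[0.539, 0.001, -0.843], [0.843, -0.002, 0.539], [-0.001, -1.0, -0.002]]
contact_force: [0.5, 1.5, -0.1]
gripper_width: 0.0854
clock: 2.0
tcp_pos: [0.5097, 0.0105, 0.2308]
eef_rot: [[0.955, -0.001, -0.297], [0.297, 0.0, 0.955], [-0.001, -1.0, 0.001]]
contact_force: [0.1, 0.8, -0.1]
gripper_width: 0.0853
clock: 2.2
tcp_pos: [0.5098, 0.0106, 0.231]
eef_rot: [[0.952, -0.001, -0.306], [0.306, 0.0, 0.952], [-0.001, -1.0, 0.0]]
contact_force: [-0.2, 0.3, 0.2]
gripper_width: 0.0857
[-0.104  0.245 -0.104  1.222  0.     1.156] [0.5098284  0.01057455 0.23098171] 17.819115953371448 [-0.03516342  0.02558717 -0.03652497]
[  0.6 151.   -0.5]
```

View pics/s1.png

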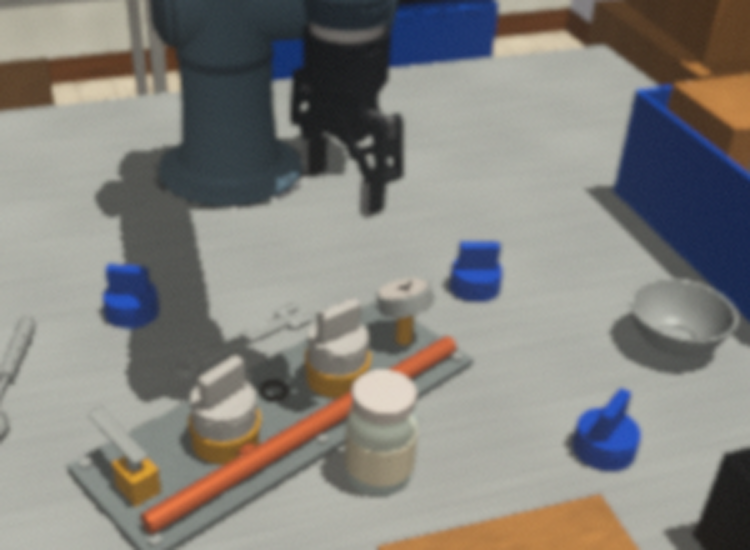

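The gripper now hangs over the target cap, at crop (340,335) beside the gauge dial at (403,292), and nothing has been disturbed. I'll descend and watch the force.

```bash
python3 -m crank '0 0 30 0 0; 0 0 35 0 0; 0 0 30 0 0; 0 0 20 0 0; 0 0 0 0 0';  python3 -m crank '0 0 12 0 0; 0 0 12 0 0; 0 0 8 0 0; 0 0 4 0 0; 0 0 0 0 0'
```

```text
clock: 2.75
tcp_pos: [0.5072, 0.0109, 0.1133]
eef_rot: [[0.952, -0.006, -0.305], [0.305, 0.001, 0.952], [-0.006, -1.0, 0.003]]
contact_force: [-0.5, -0.0, 0.1]
gripper_width: 0.0852
clock: 3.25
tcp_pos: [0.5097, 0.0106, 0.0798]
eef_rot: [[0.953, -0.001, -0.303], [0.303, 0.0, 0.953], [-0.001, -1.0, 0.0]]
contact_force: [0.5, 0.3, 0.1]
gripper_width: 0.0855
```

```bash
python3 -m crank '0.5 0 0 0 0; 0.6 0 0 0 0; 0.8 0 0 0 0; 1 0 0 0 0; 1 0 0 0 0' 40; python3 -m crank '1 0 0 0 0; 1 0 0 0 0; 1 0 0 0 0'
python3 - <<'E'
from bench import ctrl,vision
import numpy as np,cv2
s=ctrl.get_state();R=np.array(s["eef_rot"]);print(np.round(s["contact_force"],1),np.round(s["ft_torque"],3),s["gripper_width"],np.degrees(np.arctan2(R[1,0],R[0,0])))
p,d=vision.camera("scene");cv2.imwrite("pics/s2.png",cv2.resize(p[130:300,220:420,::-1],None,fx=3.5,fy=3.5,interpolation=cv2.INTER_CUBIC))
E
```

```text
clock: 3.75
tcp_pos: [0.5101, 0.0106, 0.0804]
eef_rot: [[0.953, 0.0, -0.303], [0.303, 0.0, 0.953], [0.0, -1.0, -0.0]]
contact_force: [-0.4, 1.1, 0.2]
gripper_width: 0.0132
clock: 4.05
tcp_pos: [0.5102, 0.0106, 0.0805]
eef_rot: [[0.953, 0.0, -0.303], [0.303, 0.0, 0.953], [0.0, -1.0, -0.0]]
contact_force: [-0.3, 0.1, 2.1]
gripper_width: 0.0132
[-0.3  0.1  2.1] [-0.025  0.1    0.028] 0.013188981609367292 17.6491800328621
```

View pics/s2.png

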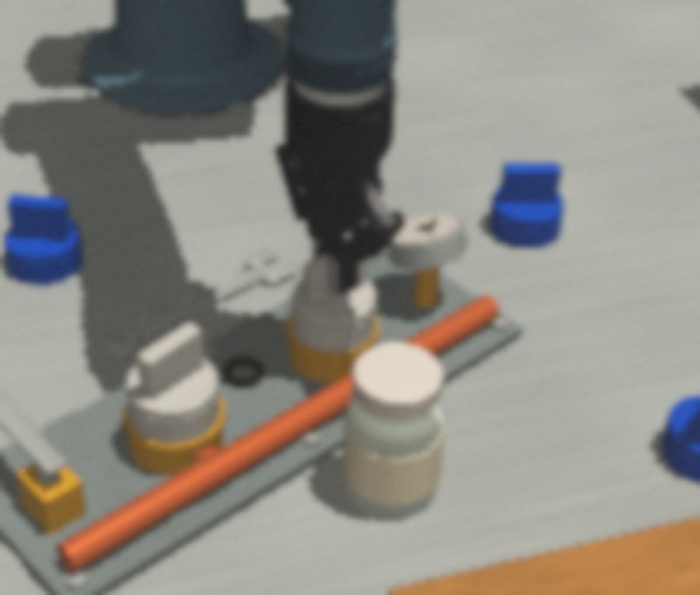

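The fingers hold the target wing at crop (335,280), with an opening of 13.2 mm where the wing is 14 mm thick. Now I'll try clockwise in small steps, watching the moment about the vertical.

```bash
cat > st.py <<'E'
from bench import ctrl
import numpy as np
s=ctrl.get_state();R=np.array(s["eef_rot"]);y=np.degrees(np.arctan2(R[1,0],R[0,0]))
print("F",np.round(s["contact_force"],1),"M",np.round(s["ft_torque"],3),"w",round(s["gripper_width"],4),"yaw",round(y,2),"wing rel plate",round(y-24.3,2),"j6",round(s["joints"][5],3))
E
python3 -m crank '1 0 0 0 3; 1 0 0 0 3; 1 0 0 0 0' >/dev/null; python3 st.py; python3 -m crank '1 0 0 0 2; 1 0 0 0 2; 1 0 0 0 0' >/dev/null; python3 st.py
```

```text
F [1.  0.  1.2] M [ 0.058 -0.181  0.034] w 0.0134 yaw 11.65 wing rel plate -12.65 j6 1.264
F [-0.2 -0.5  1. ] M [ 0.135 -0.237  0.009] w 0.0136 yaw 7.71 wing rel plate -16.59 j6 1.333
```

```bash
python3 -m crank '1 0 0 0 2; 1 0 0 0 0' >/dev/null; python3 st.py; python3 -m crank '1 0 0 0 2; 1 0 0 0 0' >/dev/null; python3 st.py
```

```text
F [1.  0.9 1.5] M [ 0.08  -0.21  -0.022] w 0.0133 yaw 5.72 wing rel plate -18.58 j6 1.367
F [0.4 0.2 1.8] M [ 0.154 -0.205  0.017] w 0.0135 yaw 3.73 wing rel plate -20.57 j6 1.402
```

```bash
python3 -m crank '1 0 0 0 1.5; 1 0 0 0 0' >/dev/null; python3 st.py
```

```text
F [0.9 0.8 1.6] M [ 0.162 -0.291 -0.039] w 0.0132 yaw 2.16 wing rel plate -22.14 j6 1.429
```

```bash
python3 -m crank '1 0 0 0 1.5; 1 0 0 0 0' >/dev/null; python3 st.py
```

```text
F [0.8 0.5 2.7] M [ 0.088 -0.249  0.003] w 0.0133 yaw 0.62 wing rel plate -23.68 j6 1.456
```

```bash
python3 -m crank '1 0 0 0 1.5; 1 0 0 0 0' >/dev/null; python3 st.py
```

```text
F [0.2 0.4 2.5] M [ 0.13  -0.274  0.003] w 0.0129 yaw -0.9 wing rel plate -25.2 j6 1.483
```

```bash
python3 -m crank '1 0 0 0 1.5; 1 0 0 0 0' >/dev/null; python3 st.py
```

```text
F [ 0.5 -0.3  3. ] M [ 0.134 -0.239 -0.048] w 0.013 yaw -2.4 wing rel plate -26.7 j6 1.509
```

```bash
python3 -m crank '1 0 0 0 1.5; 1 0 0 0 0' >/dev/null; python3 st.py
```

```text
F [1.  0.5 3.8] M [ 0.044 -0.232 -0.062] w 0.0134 yaw -3.9 wing rel plate -28.2 j6 1.535
```

```bash
python3 -m crank '1 0 0 0 1.5; 1 0 0 0 0' >/dev/null; python3 st.py
```

```text
F [0.2 0.6 4.9] M [ 0.079 -0.228 -0.043] w 0.0131 yaw -5.41 wing rel plate -29.71 j6 1.561
```

```bash
python3 -m crank '1 0 0 0 1.5; 1 0 0 0 0' >/dev/null; python3 st.py
```

```text
F [0.9 0.2 5.3] M [ 0.138 -0.133 -0.065] w 0.0136 yaw -6.91 wing rel plate -31.21 j6 1.588
```

```bash
python3 -m crank '1 0 0 0 1.5; 1 0 0 0 0' >/dev/null; python3 st.py
```

```text
F [0.4 0.9 5.2] M [ 0.04  -0.23  -0.041] w 0.0132 yaw -8.39 wing rel plate -32.69 j6 1.614
```

There is no stop up to -32.7°, and the moment stays below 0.1 N m. The upward force is creeping up to 5 N, so I'll look to confirm the cap turns with the fingers.

```bash
python3 -m crank '1 0 0 0 2; 1 0 0 0 2; 1 0 0 0 0' >/dev/null; python3 st.py;  python3 - <<'E'
from h import *
p,d=vision.camera("scene");cv2.imwrite("pics/s3.png",cv2.resize(p[180:290,240:400,::-1],None,fx=5,fy=5,interpolation=cv2.INTER_CUBIC))
p,d=vision.camera("top");cv2.imwrite("pics/t3.png",cv2.resize(p[130:240,260:430,::-1],None,fx=4.5,fy=4.5,interpolation=cv2.INTER_CUBIC))
E
```

```text
F [0.2 0.6 5. ] M [ 0.02  -0.19  -0.071] w 0.0134 yaw -12.41 wing rel plate -36.71 j6 1.684
```

View pics/s3.png

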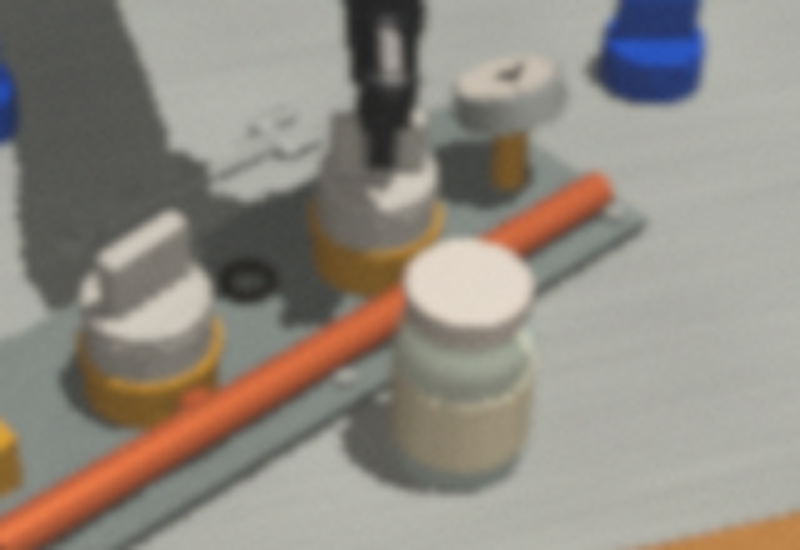

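View pics/t3.png

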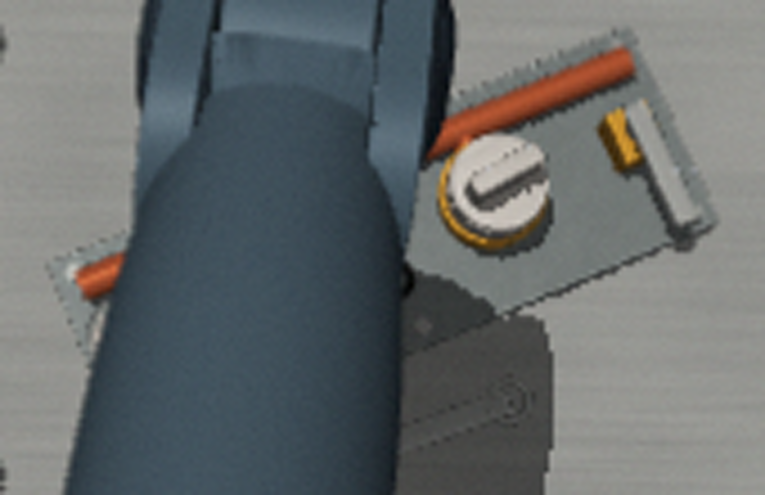

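In the scene crop the wing at (375,140) has turned with the fingers, and the other cap at (150,270) is unchanged. Clockwise is the free way, so I'll go on to about -69° in small steps.

```bash
python3 -m crank '1 0 0 0 3; 1 0 0 0 3; 1 0 0 0 3; 1 0 0 0 3; 1 0 0 0 0' >/dev/null; python3 st.py
```

```text
F [-0.3  0.6  4.8] M [ 0.091 -0.21  -0.116] w 0.0132 yaw -24.43 wing rel plate -48.73 j6 1.893
```

```bash
python3 -m crank '1 0 0 0 3; 1 0 0 0 3; 1 0 0 0 3; 1 0 0 0 3; 1 0 0 0 0' >/dev/null; python3 st.py
```

```text
F [-0.6  0.1  4.4] M [-0.001 -0.204 -0.1  ] w 0.0133 yaw -36.43 wing rel plate -60.73 j6 2.103
```

```bash
python3 -m crank '1 0 0 0 3; 1 0 0 0 3; 1 0 0 0 3; 1 0 0 0 0; 1 0 0 0 0' >/dev/null; python3 st.py
```

```text
F [-0.2  0.4  6.6] M [-0.06  -0.127 -0.08 ] w 0.0135 yaw -45.39 wing rel plate -69.69 j6 2.259
```

Now lift straight up, gently at first and watching the force.

```bash
python3 -m crank '1 0 -2 0 0; 1 0 -2 0 0; 1 0 0 0 0'; python3 st.py
```

```text
clock: 8.9
tcp_pos: [0.5091, 0.0106, 0.0837]
eef_rot: [[0.703, -0.002, 0.712], [-0.712, 0.0, 0.703], [-0.001, -1.0, -0.001]]
contact_force: [0.3, 1.2, -1.2]
gripper_width: 0.0131
F [ 0.3  1.2 -1.2] M [-0.008  0.003 -0.007] w 0.0131 yaw -45.36 wing rel plate -69.66 j6 2.259
```

```bash
python3 -m crank '1 0 -2 0 0; 1 0 -2 0 0; 1 0 -2 0 0; 1 0 0 0 0'; python3 st.py
```

```text
clock: 9.3
tcp_pos: [0.5104, 0.0105, 0.0907]
eef_rot: [[0.703, 0.001, 0.711], [-0.711, 0.0, 0.703], [0.0, -1.0, 0.0]]
contact_force: [-0.6, 0.1, -1.8]
gripper_width: 0.0133
F [-0.6  0.1 -1.8] M [-0.029  0.015 -0.01 ] w 0.0133 yaw -45.35 wing rel plate -69.65 j6 2.259
```

The tool now carries about 1.8 N, which is the cap's weight, and nothing resists the lift. I'll raise it further.

```bash
python3 -m crank '1 0 -6 0 0; 1 0 -8 0 0; 1 0 -10 0 0; 1 0 -12 0 0; 1 0 -12 0 0' 60; python3 -m crank '1 0 -12 0 0; 1 0 -10 0 0; 1 0 -6 0 0; 1 0 0 0 0; 1 0 0 0 0'; python3 -m crank '1 0 0 0 0; 1 0 0 0 0; 1 0 0 0 0; 1 0 0 0 0; 1 0 0 0 0'; python3 st.py;  python3 - <<'E'
from h import *
p,d=vision.camera("scene");cv2.imwrite("pics/s4.png",cv2.resize(p[130:300,200:400,::-1],None,fx=3.5,fy=3.5,interpolation=cv2.INTER_CUBIC))
W=cloud("scene",d);w=W.reshape(-1,3)
q=w[(np.hypot(w[:,0]-.51,w[:,1]-.0105)<.034)]
for lo in np.arange(.02,.2,.01): print(round(lo,2),((q[:,2]>lo)&(q[:,2]<lo+.01)).sum(),end="; ")
E
```

```text
clock: 9.8
tcp_pos: [0.5104, 0.0105, 0.1397]
eef_rot: [[0.703, 0.001, 0.711], [-0.711, -0.0, 0.703], [0.001, -1.0, 0.001]]
contact_force: [0.2, 0.4, -1.3]
gripper_width: 0.0131
clock: 10.3
tcp_pos: [0.51, 0.0106, 0.1661]
eef_rot: [[0.703, -0.0, 0.711], [-0.711, 0.0, 0.703], [-0.0, -1.0, -0.0]]
contact_force: [0.5, 0.3, -2.3]
gripper_width: 0.0129
clock: 10.8
tcp_pos: [0.51, 0.0106, 0.1662]
eef_rot: [[0.703, -0.0, 0.711], [-0.711, 0.0, 0.703], [-0.0, -1.0, -0.0]]
contact_force: [0.1, -0.1, -0.8]
gripper_width: 0.0126
F [ 0.1 -0.1 -0.8] M [ 0.024 -0.036 -0.028] w 0.0126 yaw -45.35 wing rel plate -69.65 j6 2.259
0.02 12; 0.03 20; 0.04 161; 0.05 101; 0.06 62; 0.07 0; 0.08 0; 0.09 0; 0.1 0; 0.11 0; 0.12 21; 0.13 64; 0.14 79; 0.15 204; 0.16 42; 0.17 58; 0.18 64; 0.19 67;
```

View pics/s4.png

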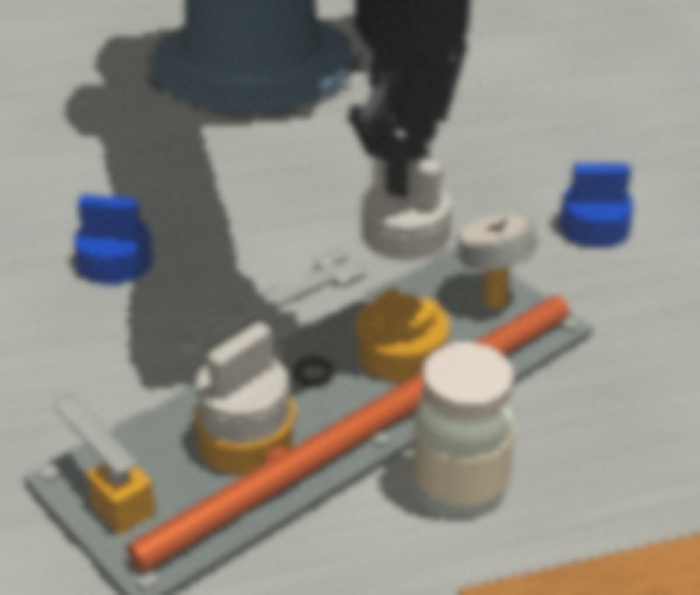

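The picture shows the cap hanging upright in the fingers at (408,215), the bare coupling at (403,335) with its brass thread visible, and the other cap still closed at (245,390). Its lid is at about 0.157 m, up from 0.0715 m, so it is raised about 85 mm. The seal, spanner, jar and gauge are in place.

Run:
```python
from bench import ctrl,workorder
import numpy as np
s=ctrl.get_state();print(s["clock"],np.abs(s["joint_velocities"]).max(),s["gripper_width"])
print(workorder.sign_off())
```

```text
10.85 0.002669677989784219 0.012920836260612507
the job is handed in; nothing more can be done
None
```

The cap next to the gauge (cap_a, on the +y coupling) is unscrewed. I handed the job in at 10.85 s with the gripper holding it upright and still, about 85 mm above its seat.

- **Finding the direction:** I tried clockwise (seen from above) first, in 1.5 to 3° steps. The cap turned past the whole 20–32° range where a wrong-way stop would be. The moment about the vertical never read above about 0.12 N m, so this is the opening direction and I never reached a stop.
- **Unscrewing and lifting:** I turned the wing to about 70° from the plate's y axis and lifted straight up. Nothing resisted, and the tool carried only 1 to 2 N, which fits the cap's weight.
- **Last checks:** The arm was still and the finger opening was about 13 mm on the 14 mm wing. The last picture shows the coupling bare, the other cap closed, and the gauge, valve, seal, spanner and jar in place. I did not re-check the can, bowl or spoon at the end, but the arm went nowhere near the can or spoon and crossed well clear of the bowl.
- **Disagreements:** The two cameras placed the wing about 3 mm apart, so I aimed near the average, and the grip held. A 4 to 7 N upward force built up while turning and went away as soon as I lifted; I don't know its cause.

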